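# Face up vaccine cartons in the counter-top stock bay with a straightedge

## Task

Stock the low clear-topped bay: stand the vaccine cartons upright side by side on the counter in front of its mouth, each with a narrow face towards it. Then take the straightedge from its tray, lay its working edge against their fronts and push the whole row in under the clear top until the straightedge lies flat on the counter and flush against the front faces of both side walls, with every carton fully in. Lay the straightedge back flat in its tray, leave all the cartons flush in the bay, and do not disturb the other things on the counter.

Things in the scene. Friction and masses are not known exactly. Their poses are not given: they have to be found in the camera images.
- carton0: closed vaccine carton, white with a grey band, 56 mm deep (its x) by 40 mm wide (its y) by 50 mm high, about 90 g; origin at the centre of its underside, z up. Either 56 mm way round is right. Three to five cartons are present (None from the start: absent)
- carton1: closed vaccine carton, white with a grey band, 56 mm deep (its x) by 40 mm wide (its y) by 50 mm high, about 90 g; origin at the centre of its underside, z up. Either 56 mm way round is right. Three to five cartons are present (None from the start: absent)
- carton2: closed vaccine carton, white with a grey band, 56 mm deep (its x) by 40 mm wide (its y) by 50 mm high, about 90 g; origin at the centre of its underside, z up. Either 56 mm way round is right. Three to five cartons are present (None from the start: absent)
- carton3: closed vaccine carton, white with a grey band, 56 mm deep (its x) by 40 mm wide (its y) by 50 mm high, about 90 g; origin at the centre of its underside, z up. Either 56 mm way round is right. Three to five cartons are present (None from the start: absent)
- carton4: closed vaccine carton, white with a grey band, 56 mm deep (its x) by 40 mm wide (its y) by 50 mm high, about 90 g; origin at the centre of its underside, z up. Either 56 mm way round is right. Three to five cartons are present (None from the start: absent)
- bay: stock bay fixed on the counter, no floor: white side walls 15 mm thick, 58 mm high, 72 mm deep, front faces 130 to 145 mm either side of the middle; clear 5 mm top over the whole depth, underside 58 mm up. Origin on the counter in the plane of the front faces, midway between the walls; x points into the bay, y left, z up
- bay_stop (a point): foot of the white stop, 30 mm high, across the inside of the bay: on the counter, 58 mm behind the front plane, in the middle. Cartons slide on the counter; one fully in has its centre 28 to 30 mm behind the front plane
- straightedge: aluminium plate 310 mm long (y), 78 mm deep (x), 8 mm thick, 0.48 kg, with a black upright grip rib on top: 20 mm thick (x), 90 mm long (y), 8 to 45 mm above the underside; take it there from above, fingers closing along x. Origin on the underside below the rib; x towards the working edge, the long edge farther from the rib, 58 mm ahead of the origin; rear edge 20 mm behind
- edge_l (a point): left end (+y) of the working edge, on the underside: 58 mm ahead and 155 mm left of the straightedge's origin
- edge_r (a point): right end (-y) of the working edge, on the underside: 58 mm ahead and 155 mm right of the straightedge's origin
- blade_mid (a point): centre of the plate's underside, 19 mm ahead of the straightedge's origin
- tray: shallow steel tray fixed on the counter, 115 mm (x) by 350 mm (y, long way) and 16 mm high outside, walls and floor 4 mm, so 107 by 342 mm inside; origin at the centre of its underside, z up. The straightedge starts in it, lengthwise
- tape: roll of grey tape lying flat, 52 mm across, 18 mm high, between the cartons; bystander, not to be disturbed; origin at the centre of its underside
- vial_a: amber vial 24 mm across, 42 mm high; bystander, not to be disturbed; origin at the centre of its underside
- vial_b: second amber vial, same size; bystander, not to be disturbed; origin at the centre of its underside
- syringe_cup: steel cup 64 mm across at the rim, full of syringes, 130 mm high in all; bystander, not to be disturbed; origin at the centre of its underside
- sanitiser: white bottle 60 mm across, 150 mm high; bystander, not to be disturbed; origin at the centre of its underside
- swab_jar: white jar 70 mm across, 75 mm high; bystander, not to be disturbed; origin at the centre of its underside
Things that resemble listed ones, but are neither listed nor needed, are in the scene too. Leave any blue or red look-alike of the carton4 alone.

How it is judged:
On the way:
1. the straightedge lies flat and flush (within 4 mm at both ends) against the front faces of both side walls, spanning the mouth, with every carton fully in the bay (x of carton0 in the frame of bay between 0.024 and 0.034 m and y of carton0 in the frame of bay between -0.115 and 0.115 m and angle between the x axis of each of carton0, carton1, carton2, carton3, carton4 and the x axis of bay, either way round below 0.1 rad and height (world z) of each of carton0, carton1, carton2, carton3, carton4, edge_l, edge_r below 0.006 m and angle between each of carton0, carton1, carton2, carton3, carton4's own z axis and vertical below 0.1 rad and x of carton1 in the frame of bay between 0.024 and 0.034 m and y of carton1 in the frame of bay between -0.115 and 0.115 m and x of carton2 in the frame of bay between 0.024 and 0.034 m and y of carton2 in the frame of bay between -0.115 and 0.115 m and x of carton3 in the frame of bay between 0.024 and 0.034 m and y of carton3 in the frame of bay between -0.115 and 0.115 m and x of carton4 in the frame of bay between 0.024 and 0.034 m and y of carton4 in the frame of bay between -0.115 and 0.115 m and x of each of edge_l, edge_r in the frame of bay above -0.004 m and y of edge_l in the frame of bay above 0.133 m and y of edge_r in the frame of bay below -0.133 m), for 0.3 s.
At the end, for the whole second after the job is handed in: every carton present stands upright and square (0.1 rad) in the bay, its front within 4 mm of the bay's front plane; the straightedge lies flat in its tray, its plate centre within 22 mm across and 24 mm along of the tray's centre; all at rest and released (x of carton0 in the frame of bay between 0.024 and 0.034 m and y of carton0 in the frame of bay between -0.115 and 0.115 m and angle between the x axis of each of carton0, carton1, carton2, carton3, carton4 and the x axis of bay, either way round below 0.1 rad and height (world z) of each of carton0, carton1, carton2, carton3, carton4 below 0.006 m and angle between each of carton0, carton1, carton2, carton3, carton4's own z axis and vertical below 0.1 rad and x of carton1 in the frame of bay between 0.024 and 0.034 m and y of carton1 in the frame of bay between -0.115 and 0.115 m and x of carton2 in the frame of bay between 0.024 and 0.034 m and y of carton2 in the frame of bay between -0.115 and 0.115 m and x of carton3 in the frame of bay between 0.024 and 0.034 m and y of carton3 in the frame of bay between -0.115 and 0.115 m and x of carton4 in the frame of bay between 0.024 and 0.034 m and y of carton4 in the frame of bay between -0.115 and 0.115 m and x of blade_mid in the frame of tray between -0.022 and 0.022 m and y of blade_mid in the frame of tray between -0.024 and 0.024 m and height (world z) of blade_mid below 0.009 m and angle between straightedge's own z axis and vertical below 0.05 rad and linear speed of each of straightedge, carton0, carton1, carton2, carton3, carton4 below 0.02 m/s); the robot touches nothing.
It fails at once if a bystander is moved more than 40 mm (distance of any of tape, vial_a, vial_b, syringe_cup, sanitiser, swab_jar from where it was at the start of the episode above 0.04 m).
Of carton0, carton1, carton2, carton3, carton4 only 3 to 5 are there at a start; the rules pass over those that are not, and their reading is None.
At some moment in a run one of carton0, carton1, carton2, carton3, carton4 may be knocked a few centimetres aside while the robot is not near it.
It also fails if it takes over 210 s, if anything falls off the work surface, if the arm or the gripper's body presses on something with over 40 N, if the wrist force passes 120 N, or if a joint passes its speed limit or range.

## Robot

A 6-joint arm with a two-finger parallel gripper is mounted at the origin on the work surface. World frame = base frame: x ahead of the robot, y to its left, z up, the work surface at z = 0. Lengths are in m, angles in rad, forces in N, time in s.
With the tool pointing down it reaches from about 0.35 to 0.975 m from the base axis. Payload 4.9 kg.
Tool frame: the origin (TCP) lies at the very end of the fingers, on their centre line; the grasp point (between the pads) lies 19 mm behind it (ctrl.tcp_to_grasp is the z of the grasp point in the tool frame, in m); z points along the fingers, y is the line along which they close (so a half turn about z gives the same grasp; the last joint's range is limited). The gripper opens to 85 mm and grips with 20 to 120 N. Pads are 22 mm wide; open, the fingers measure 114 mm over their backs; the gripper's body (76 mm by 85 mm) begins 54 mm behind the grasp point. The pads swing forward as they close: fully open they stand 13 mm farther back than shut.
Start: joints at [1.122, 0.053, 1.613, -0, 1.476, -0.119], TCP at [0.202, 0.591, 0.231] pointing down, gripper open.
Joint ranges: [-3.01, 3.01], [-1.01, 2.22], [0.06, 2.58], [-1.02, 4.17], [0.09, 2.62], [-3.14, 3.14]. Speed limits (rad/s): [2.57, 2.57, 3.14, 3.14, 3.14, 3.14].

## Interface

Orientations are given as a rotation vector (axis times angle).
In Python, from station import ctrl, eyes, job, nets gives the robot as it stands. The module is installed in compiled form; this text tells all that it offers.
- The arm moves only by the tool jog_arm, never from a script. Its argument "commands" is one flat list of numbers, 7 for each row, row after row: the shift along the tool's x, y, z each as a share of 0.06 m, from -1 to 1, then the turn, a rotation vector about the tool's x, y, z each as a share of 0.1 rad, from -1 to 1, then the finger opening in mm, from 0 to 85.4. In form: [x, y, z, ax, ay, az, grip, x, y, z, ax, ay, az, grip, ...]. A call has 1 to 20 rows; each row shifts and turns the commanded pose from where the row before left it, along the tool's axes as they then stand; what a row does not reach is not made up. A row lasts 1/8 s, in which the tool goes at most 62.5 mm and 10.7 degrees, less where a joint would pass 70% of its speed; a pose out of reach is approached as far as the arm can. A call with a number of a shift or a turn outside -1 to 1 is refused whole. A call with a gripper value outside its range is refused whole. The fingers move at their own pace and stop on an object; "newtons" is the grip in N (left out, the last holds). Time passes only in rows, so rows that do not move let the fingers close. It gives the time, the measured TCP pose, the force, the opening and the grip force at its end, in the units of the state.
- ctrl.get_obs(): the state, without advancing time (a new reading comes with each control period).
- eyes.get_image(name): name is "scene" or "top"; returns a dict with "image" (420x560x3 uint8, red, green, blue), "z_map" (420x560 float32, m along the optical axis (not along the pixel's ray), 0 where there is no reading), "K" (3x3 intrinsics, pixels), "cam_to_world" (4x4, takes a point from camera to world coordinates). Camera axes: x right, y up, looking along -z (the intrinsics and any distortion apply to the point x, -y, -z); pixel columns grow to the right and rows downward; lengths in m; the calibration is good to about 2 mm. A picture is of the moment at which its call begins.
- job.finish_job(): hands the job in; it is judged then, once.
Trained networks look in the newest picture that a camera, given by its name, has taken for a name from the list of things; names that differ only in an ending like _2 or _b are one class to them, and where a whole thing is asked for, a point or a joint stands for the part that bears it (a point fixed in the world has none). Each returns a list of dicts, best first, with "p" (0 to 1); they miss things now and then, are a little off and sometimes report something else, mostly with a low value. They report only what shows in the picture. A call takes as long as a camera call. They do not tell look-alikes from the thing itself.
- nets.silhouettes(camera, name): "mask" (420x560 bool, what is visible of it) and "bbox" ([left, top, right, bottom] in pixels, round what is visible of it).
The state is a dict: "t": time; "q": joint angles; "dq": joint speeds; "effort": joint torques, N m; "tool_pos": TCP position; "tool_rot": TCP orientation; "contact_force": force on the tool from outside, world axes, zero at the start; "wrist_torque": the same for the moment, N m; "opening": finger opening in m; "grip_force": force on a finger pad.
Only numpy, scipy, OpenCV 4.12 (cv2) and the standard library are available. Lean on these libraries where they do the work, as an engineer would, in place of code of your own. Each camera call takes 0.05 s, during which the arm holds its last target. There are 200 camera calls.

## Working session

There is one attempt and no reset: what is moved stays moved. The work goes in short steps, Python scripts to look and compute and a tool call to move; the robot and the scene stay as the last step left them, time stands still between calls to the robot, and variables do not carry over. Pictures are saved under pics/ and viewed, at most 14 in all, crops included, and the job is handed in when it is done.

Besides the shell and the picture viewer there is one more tool, called as name(argument=value, ...), one argument or row to a line, values as JSON. jog_arm: Moves the arm, as the interface text tells. Shift numbers are shares of 0.06 m and turn numbers shares of 0.1 rad, none past 1 either way. Its arguments: {"type":"object","properties":{"commands":{"type":"array","items":{"type":"number"}},"newtons":{"type":"number"}},"required":["commands"]}

```bash
mkdir -p pics; cat > h.py <<'E'
import numpy as np, cv2
from station import ctrl, eyes, job, nets
def shot(n, save=None):
    d=eyes.get_image(n)
    if save: cv2.imwrite(f'pics/{save}.png', d['image'][...,::-1])
    return d
def cloud(d):
    z=d['z_map'];K=d['K'];h,w=z.shape
    u,v=np.meshgrid(np.arange(w),np.arange(h))
    x=(u-K[0,2])/K[0,0]*z; y=(v-K[1,2])/K[1,1]*z
    P=np.stack([x,-y,-z,np.ones_like(z)],-1)@d['cam_to_world'].T
    P=P[...,:3]; P[z==0]=np.nan
    return P
E
python3 - <<'E'
from h import *
for n in ('top','scene'):
    d=shot(n,n+'0'); print(n,d['K'].round(1).tolist(),d['cam_to_world'].round(3).tolist())
    P=cloud(d)
    for name in ['carton0','bay','straightedge','tray','tape','vial_a','syringe_cup','sanitiser','swab_jar']:
        for r in nets.silhouettes(n,name):
            if r['p']<.2: continue
            q=P[r['mask']]; q=q[~np.isnan(q[:,0])]
            print(name,round(r['p'],2),r['bbox'],np.median(q,0).round(3),np.percentile(q,2,0).round(3),np.percentile(q,98,0).round(3))
print(ctrl.get_obs())
E
```

```text
top [[514.4, 0.0, 282.2], [0.0, 514.4, 213.0], [0.0, 0.0, 1.0]] [[-0.006, 0.999, -0.049, 0.446], [-1.0, -0.007, -0.01, -0.024], [-0.01, 0.049, 0.999, 1.56], [0.0, 0.0, 0.0, 1.0]]
carton0 0.89 [399.2, 190.5, 420.5, 210.3] [ 0.556 -0.383  0.049] [ 0.53  -0.408  0.003] [ 0.583 -0.365  0.056]
carton0 0.85 [369.4, 259.9, 388.0, 279.5] [ 0.358 -0.286  0.049] [ 0.332 -0.313 -0.   ] [ 0.387 -0.264  0.057]
carton0 0.73 [336.4, 245.6, 355.0, 267.8] [ 0.397 -0.189  0.049] [ 0.367 -0.215 -0.   ] [ 0.426 -0.165  0.056]
carton0 0.67 [228.6, 239.6, 245.4, 260.3] [0.419 0.127 0.049] [0.392 0.106 0.001] [0.448 0.153 0.057]
carton0 0.62 [333.9, 197.9, 354.4, 221.4] [ 0.534 -0.193  0.049] [ 0.505 -0.216  0.014] [ 0.561 -0.17   0.056]
bay 0.74 [213.1, 148.5, 313.4, 181.2] [0.661 0.052 0.063] [ 0.622 -0.085  0.   ] [0.704 0.193 0.069]
straightedge 0.74 [141.5, 177.8, 182.2, 284.3] [0.474 0.357 0.012] [0.332 0.303 0.003] [0.625 0.412 0.05 ]
tray 0.95 [131.7, 171.5, 191.8, 288.9] [0.465 0.375 0.005] [ 0.305  0.28  -0.004] [0.648 0.441 0.02 ]
tray 0.57 [187.0, 146.3, 194.0, 155.6] [0.704 0.264 0.04 ] [0.695
[... 2874 characters left out ...]
0.002] [ 0.692 -0.323  0.089]
{'t': 1.0, 'q': array([ 1.12196730e+00,  5.27155944e-02,  1.61287962e+00, -1.60410504e-05,
        1.47602708e+00, -1.19034057e-01]), 'dq': array([ 0.00118784, -0.00079647, -0.00134507, -0.00050192,  0.00012842,
       -0.00296292]), 'effort': array([ 5.56741998e-04, -3.93697786e+01, -3.70465744e+01, -1.39845451e-04,
        6.82117861e-04,  9.58085451e-06]), 'tool_pos': array([0.20242171, 0.59129327, 0.23130609]), 'tool_rot': array([ 5.15692718e-01,  3.09897100e+00, -5.17141334e-05]), 'contact_force': array([-0.43996948,  0.09264748, -0.23838007]), 'wrist_torque': array([-0.02660855, -0.07235845, -0.03053298]), 'grip_force': 0.0, 'opening': 0.08555124497420387}
```

```bash
python3 - <<'E'
import cv2
a=cv2.imread('pics/top0.png')[110:310,120:460]
cv2.imwrite('pics/topc.png',cv2.resize(a,(790,465),interpolation=cv2.INTER_CUBIC))
a=cv2.imread('pics/scene0.png')[130:370,150:480]
cv2.imwrite('pics/scenec.png',cv2.resize(a,(792,576),interpolation=cv2.INTER_CUBIC))
E
```

```text
(no output)
```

View pics/topc.png

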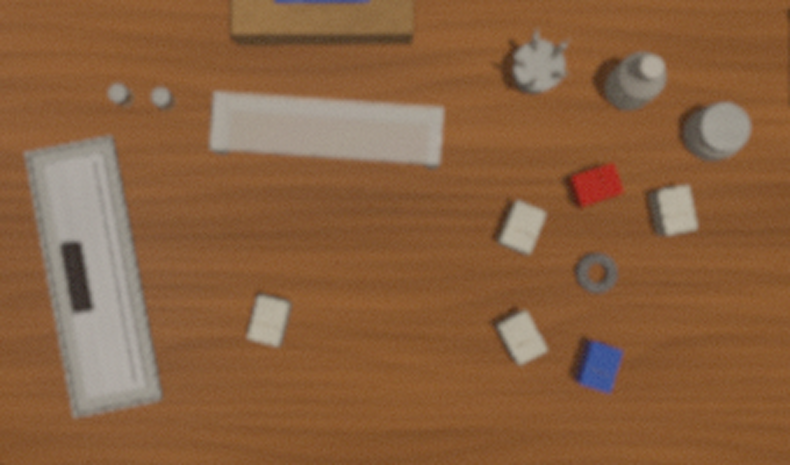

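View pics/scenec.png

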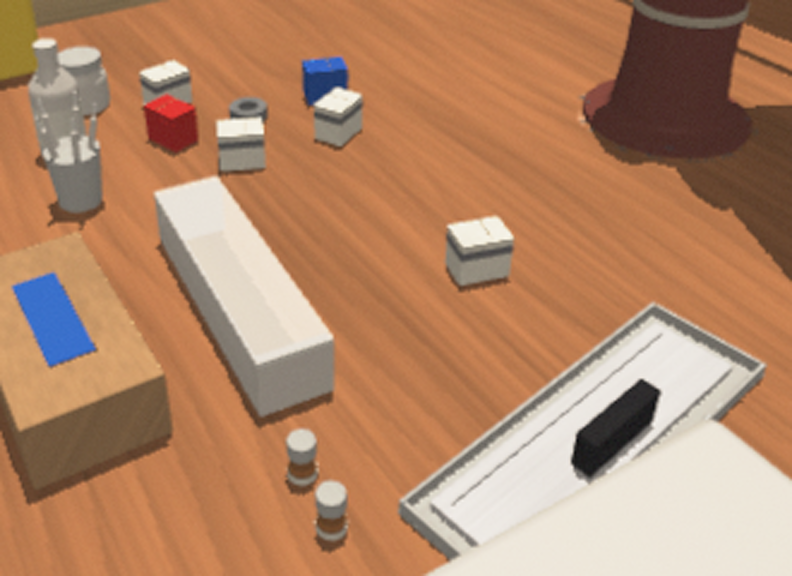

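Four white cartons are present, at top-image pixels (345,208), (410,200), (345,255) and (235,248). The red (377,190) and blue (378,267) boxes are look-alikes to leave alone. The bay mouth faces the robot (-x), and the straightedge's working edge faces -y.

```bash
cat >> h.py <<'E'
def top_rect(P, c, zr, r, L, W, img=None, white=True):
    """fit LxW rectangle to surface points with z in zr near c -> x,y,yaw of long axis, measured dims"""
    from scipy.optimize import minimize
    m=(P[...,2]>zr[0])&(P[...,2]<zr[1])&(np.hypot(P[...,0]-c[0],P[...,1]-c[1])<r)
    q=P[m][:,:2].astype(np.float32)
    (cx,cy),(w,h),a=cv2.minAreaRect(q)
    a=np.radians(a)+(0 if w>h else np.pi/2)
    def cost(p):
        d=q-p[:2]; co,s=np.cos(p[2]),np.sin(p[2])
        ex=np.abs(d@[co,s])-L/2; ey=np.abs(d@[-s,co])-W/2
        return np.minimum(np.maximum(np.maximum(ex,ey),0),.006).sum()*1e3/len(q)*20+ 0
    # soft: outside penalty is flat when small; mean-centre as tie break
    f=lambda p: cost(p)+ 2e3*np.sum((q.mean(0)-p[:2])**2)
    best=min((minimize(f,[cx,cy,a+da],method='Nelder-Mead') for da in(-.1,0,.1)),key=lambda s:s.fun)
    x=best.x; x[2]=(x[2]+np.pi/2)%np.pi-np.pi/2
    return x.round(4), (round(max(w,h),4),round(min(w,h),4)), round(((a+np.pi/2)%np.pi)-np.pi/2,3), len(q), np.round([cx,cy],4)
E
python3 - <<'E'
from h import *
C=[(.556,-.383),(.397,-.189),(.419,.127),(.534,-.193)]
for n in('top','scene'):
    P=cloud(shot(n)); print(n)
    for c in C: print(top_rect(P,c,(.044,.057),.045,.056,.040))
    print('bay',top_rect(P,(.665,.052),(.055,.07),.17,.290,.072))
    print('rib',top_rect(P,(.474,.375),(.035,.06),.07,.090,.020))
    print('plate',top_rect(P,(.474,.357),(.0085,.0145),.2,.31,.078))
E
```

```text
top
(array([ 0.5555, -0.3884,  0.1695]), (0.0554, 0.0422), np.float64(0.189), 244, array([ 0.5554, -0.3879]))
(array([ 0.3954, -0.1912,  0.4781]), (0.0559, 0.0404), np.float64(0.474), 254, array([ 0.3955, -0.1914]))
(array([ 0.4193,  0.1289, -0.2532]), (0.0555, 0.0407), np.float64(-0.253), 246, array([0.4194, 0.1292]))
(array([ 0.5348, -0.1939, -0.393 ]), (0.0563, 0.04), np.float64(-0.393), 241, array([ 0.5347, -0.1939]))
bay (array([0.6614, 0.0546, 1.4955]), (0.2907, 0.2101), np.float64(1.493), 3044, array([0.7295, 0.0492]))
rib (array([0.4752, 0.3762, 0.184 ]), (0.0897, 0.0222), np.float64(0.183), 237, array([0.4752, 0.3764]))
plate (array([0.4792, 0.3583, 0.1858]), (0.3659, 0.3472), np.float64(0.18), 1839, array([0.4862, 0.3564]))
scene
(array([ 0.5573, -0.3828,  0.2096]), (0.0584, 0.0455), np.float64(0.193), 112, array([ 0.5563, -0.3854]))
(array([ 0.3976, -0.1881,  0.4691]), (0.0571, 0.0406), np.float64(0.489), 137, array([ 0.3974, -0.1881]))
(array([ 0.4209,  0.1323, -0.2446]), (0.0571, 0.0441), np.float64(-0.257), 267, array([0.4198, 0.1309]))
(array([ 0.536 , -0.19  , -0.4106]), (0.0532, 0.0454), np.float64(-0.436), 152, array([ 0.5351, -0.1906]))
bay (array([0.6623, 0.0583, 1.4959]), (0.2937, 0.2089), np.float64(1.499), 3325, array([0.7295, 0.0517]))
rib (array([0.4772, 0.38  , 0.1942]), (0.0926, 0.021), np.float64(0.191), 509, array([0.4764, 0.3798]))
plate (array([0.4811, 0.3556, 0.1211]), (0.3522, 0.1157), np.float64(0.191), 3993, array([0.478 , 0.3629]))
```

```bash
cat >> h.py <<'E'
from scipy.spatial.transform import Rotation as R_
def Rd(a): return np.array([[-np.sin(a),np.cos(a),0],[np.cos(a),np.sin(a),0],[0,0,-1]]).T
def plan(wps, start=None, sm=.048, sr=.085):
    """wps: (x,y,z,closing yaw,grip mm[,max step m]) or ('w',n,grip)"""
    o=ctrl.get_obs()
    p,Rm=(np.array(o['tool_pos']),R_.from_rotvec(o['tool_rot']).as_matrix()) if start is None else start
    rows=[]
    for w in wps:
        if w[0]=='w': rows+= [[0]*6+[w[2]]]*w[1]; continue
        t=np.array(w[:3]); Rt=Rd(w[3]); s=w[5] if len(w)>5 else sm
        n=int(np.ceil(max(np.linalg.norm(t-p)/s, np.linalg.norm(R_.from_matrix(Rm.T@Rt).as_rotvec())/sr,1)))
        for k in range(n,0,-1):
            d=(Rm.T@(t-p)/k/.06).round(2); r=(R_.from_matrix(Rm.T@Rt).as_rotvec()/k/.1).round(2)
            p=p+Rm@d*.06; Rm=Rm@R_.from_rotvec(r*.1).as_matrix()
            rows.append([float(v)+0 for v in d]+[float(v)+0 for v in r]+[w[4]])
    print(len(rows)); 
    for i in range(0,len(rows),20):
        print('['+','.join(f'{v:g}' for r in rows[i:i+20] for v in r)+']')
    return p,Rm
E
python3 - <<'E'
from h import *
for n in('top','scene'):
    P=cloud(shot(n)).copy()
    P[P[...,0]>.715]=np.nan
    print(n,'bay',top_rect(P,(.665,.052),(.055,.07),.16,.290,.072))
# clutter heights behind / check z of tool pose
P=cloud(shot('top'))
m=(P[...,2]>.09); print(np.nanmin(P[m],0),np.nanmax(P[m],0))
E
```

```text
top bay (array([0.661 , 0.0544, 1.4937]), (0.2901, 0.0728), np.float64(1.495), 2374, array([0.661 , 0.0544]))
scene bay (array([0.6619, 0.0581, 1.4941]), (0.2938, 0.0735), np.float64(1.498), 2599, array([0.6619, 0.0566]))
[-0.00845484 -0.71006844  0.09003006] [0.83540323 0.69790421 0.60443928]
```

```bash
python3 - <<'E'
from h import *
b=-.076
s=plan([(.4201,.1306,.12,-.253,85),(.4201,.1306,.008,-.253,85,.04),('w',4,55)])
print('place')
plan([(.4201,.1306,.08,-.253,50),(.559,.133,.08,b,50),(.559,.133,.009,b,50,.03),('w',4,85),(.559,.133,.09,b,85,.03)],s)
E
```

```text
25
[-0.33,-0.34,0.1,0,0,0.83,85,-0.36,-0.31,0.1,0,0,0.83,85,-0.38,-0.28,0.1,0,0,0.83,85,-0.4,-0.25,0.1,0,0,0.83,85,-0.42,-0.21,0.1,0,0,0.83,85,-0.44,-0.18,0.1,0,0,0.83,85,-0.45,-0.14,0.1,0,0,0.83,85,-0.46,-0.1,0.11,0,0,0.83,85,-0.47,-0.06,0.1,0,0,0.83,85,-0.47,-0.03,0.11,0,0,0.83,85,-0.47,0.01,0.1,0,0,0.83,85,-0.47,0.05,0.11,0,0,0.83,85,-0.46,0.09,0.1,0,0,0.83,85,-0.45,0.13,0.11,0,0,0.83,85,-0.44,0.17,0.1,0,0,0.83,85,-0.42,0.21,0.11,0,0,0.83,85,-0.41,0.24,0.1,0,0,0.83,85,-0.39,0.27,0.11,0,0,0.83,85,0,0,0.62,0,0,0,85,0,0,0.62,0,0,0,85]
[0,0,0.62,0,0,0,85,0,0,0,0,0,0,55,0,0,0,0,0,0,55,0,0,0,0,0,0,55,0,0,0,0,0,0,55]
place
15
[0,0,-0.6,0,0,0,50,0,0,-0.6,0,0,0,50,0.21,0.74,0,0,0,-0.59,50,0.16,0.76,0,0,0,-0.59,50,0.12,0.76,0,0,0,-0.59,50,0,0,0.4,0,0,0,50,0,0,0.39,0,0,0,50,0,0,0.4,0,0,0,50,0,0,0,0,0,0,85,0,0,0,0,0,0,85,0,0,0,0,0,0,85,0,0,0,0,0,0,85,0,0,-0.45,0,0,0,85,0,0,-0.45,0,0,0,85,0,0,-0.45,0,0,0,85]
```

jog_arm(
  commands=[-0.33,-0.34,0.1,0,0,0.83,85,-0.36,-0.31,0.1,0,0,0.83,85,-0.38,-0.28,0.1,0,0,0.83,85,-0.4,-0.25,0.1,0,0,0.83,85,-0.42,-0.21,0.1,0,0,0.83,85,-0.44,-0.18,0.1,0,0,0.83,85,-0.45,-0.14,0.1,0,0,0.83,85,-0.46,-0.1,0.11,0,0,0.83,85,-0.47,-0.06,0.1,0,0,0.83,85,-0.47,-0.03,0.11,0,0,0.83,85,-0.47,0.01,0.1,0,0,0.83,85,-0.47,0.05,0.11,0,0,0.83,85,-0.46,0.09,0.1,0,0,0.83,85,-0.45,0.13,0.11,0,0,0.83,85,-0.44,0.17,0.1,0,0,0.83,85,-0.42,0.21,0.11,0,0,0.83,85,-0.41,0.24,0.1,0,0,0.83,85,-0.39,0.27,0.11,0,0,0.83,85,0,0,0,0,0,0,85],
  newtons=30,
)

```text
t: 3.62
tool_pos: [0.4203, 0.1294, 0.1194]
tool_rot: [-2.486, -1.92, 0.001]
contact_force: [-0.5, 0.8, -0.2]
opening: 0.0851
grip_force: 0.0
```

```bash
python3 - <<'E'
from h import *
b=-.076
print(ctrl.get_obs()['tool_pos'])
s=plan([(.4201,.1306,.12,-.253,85),(.4201,.1306,.008,-.253,85,.04),('w',4,50)])
E
```

```text
[0.42029788 0.12939151 0.11940992]
8
[0.02,-0.01,-0.01,-0.01,0,-0.02,85,0,0,0.62,0,0,0,85,0,0,0.62,0,0,0,85,0,0,0.63,0,0,0,85,0,0,0,0,0,0,50,0,0,0,0,0,0,50,0,0,0,0,0,0,50,0,0,0,0,0,0,50]
```

jog_arm(
  commands=[0.02,0,0,0,0,0,85,0,0,0.62,0,0,0,85,0,0,0.62,0,0,0,85,0,0,0.62,0,0,0,85,0,0,0,0,0,0,50,0,0,0,0,0,0,50,0,0,0,0,0,0,50,0,0,0,0,0,0,50,0,0,0,0,0,0,50],
)

```text
t: 4.75
tool_pos: [0.4212, 0.1317, 0.0091]
tool_rot: [2.483, 1.923, 0.002]
contact_force: [0.1, 0.5, 2.8]
opening: 0.0558
grip_force: 32.8
```

```bash
python3 - <<'E'
from h import *
b=-.076
plan([(.4201,.1306,.08,-.253,50),(.559,.133,.08,b,50),(.559,.133,.009,b,50,.03),('w',4,85),(.559,.133,.09,b,85,.03)])
E
```

```text
15
[-0.01,-0.01,-0.59,0.01,0,0,50,-0.01,0,-0.59,0.01,-0.01,0,50,0.21,0.74,0,0,0,-0.59,50,0.16,0.76,0,0,0,-0.59,50,0.11,0.76,0,0,0,-0.59,50,0,0,0.39,0,0,0,50,0,0,0.39,0,0,0,50,0,0,0.4,0,0,0,50,0,0,0,0,0,0,85,0,0,0,0,0,0,85,0,0,0,0,0,0,85,0,0,0,0,0,0,85,0,0,-0.45,0,0,0,85,0,0,-0.45,0,0,0,85,0,0,-0.45,0,0,0,85]
```

jog_arm(
  commands=[0,0,-0.59,0,0,0,50,0,0,-0.59,0,0,0,50,0.21,0.74,0,0,0,-0.59,50,0.16,0.76,0,0,0,-0.59,50,0.11,0.76,0,0,0,-0.59,50,0,0,0,0,0,0,50,0,0,0.39,0,0,0,50,0,0,0.39,0,0,0,50,0,0,0.4,0,0,0,50,0,0,0,0,0,0,50],
)

```text
t: 6.0
tool_pos: [0.5581, 0.1337, 0.0076]
tool_rot: [-2.304, -2.134, 0.002]
contact_force: [-0.4, -0.6, -0.4]
opening: 0.0561
grip_force: 33.4
```

```bash
python3 - <<'E'
from h import *
print(ctrl.get_obs()['contact_force'])
A=(.5563,-.3861); 
plan([('w',4,85),(.559,.133,.09,-.076,85,.03),(*A,.12,.19,85),(*A,.008,.19,85,.04),('w',5,50)])
E
```

```text
[-0.42354953 -0.58391248 -0.35149194]
26
[0,0,0,0,0,0,85,0,0,0,0,0,0,85,0,0,0,0,0,0,85,0,0,0,0,0,0,85,0,0,-0.46,0,0,0,85,-0.01,0.01,-0.46,-0.01,0,0,85,0,0,-0.45,0,0,0,85,-0.78,0.06,-0.05,0,0,-0.24,85,-0.79,0.04,-0.05,0,0,-0.24,85,-0.79,0.02,-0.04,0,0,-0.24,85,-0.79,0,-0.05,0,0,-0.24,85,-0.79,-0.02,-0.04,0,0,-0.24,85,-0.78,-0.04,-0.05,0,0,-0.24,85,-0.78,-0.06,-0.04,0,0,-0.24,85,-0.78,-0.08,-0.05,0,0,-0.25,85,-0.78,-0.09,-0.04,0,0,-0.24,85,-0.78,-0.12,-0.05,0,0,-0.25,85,-0.78,-0.13,-0.04,-0.01,0,-0.24,85,0,0,0.62,0,0,0,85,0,0,0.62,0,0,0,85]
[0,0,0.63,0,0,0,85,0,0,0,0,0,0,50,0,0,0,0,0,0,50,0,0,0,0,0,0,50,0,0,0,0,0,0,50,0,0,0,0,0,0,50]
```

jog_arm(
  commands=[0,0,0,0,0,0,85,0,0,0,0,0,0,85,0,0,0,0,0,0,85,0,0,0,0,0,0,85,0,0,-0.46,0,0,0,85,0,0,-0.46,0,0,0,85,0,0,-0.45,0,0,0,85,-0.78,0.06,-0.05,0,0,-0.24,85,-0.79,0.04,-0.05,0,0,-0.24,85,-0.79,0.02,-0.04,0,0,-0.24,85,-0.79,0,-0.05,0,0,-0.24,85,-0.79,-0.02,-0.04,0,0,-0.24,85,-0.78,-0.04,-0.05,0,0,-0.24,85,-0.78,-0.06,-0.04,0,0,-0.24,85,-0.78,-0.08,-0.05,0,0,-0.25,85,-0.78,-0.09,-0.04,0,0,-0.24,85,-0.78,-0.12,-0.05,0,0,-0.25,85,-0.78,-0.13,-0.04,0,0,-0.24,85,0,0,0,0,0,0,85],
)

```text
t: 8.38
tool_pos: [0.5566, -0.3889, 0.1207]
tool_rot: [2.004, 2.417, -0.001]
contact_force: [-0.8, 0.2, 0.2]
opening: 0.0851
grip_force: 0.0
```

```bash
cat > look.py <<'E'
from h import *
import sys
C=[tuple(map(float,a.split(','))) for a in sys.argv[1:]]
r=[]
for n in('top','scene'):
    P=cloud(shot(n)); 
    for c in C:
        try: print(n,*top_rect(P,c,(.044,.057),.045,.056,.040))
        except Exception as e: print(n,c,e)
E
python3 look.py .559,.133 .556,-.386 .396,-.19 .535,-.192
python3 - <<'E'
from h import *
A=(.5563,-.3861); 
plan([(*A,.12,.19,85),(*A,.008,.19,85,.04),('w',5,50)])
E
```

```text
top [ 0.5569  0.13   -0.0714] (0.0558, 0.0399) -0.087 250 [0.5572 0.13  ]
top [ 0.5571 -0.3872  0.1706] (0.0601, 0.0307) 0.443 57 [ 0.5543 -0.386 ]
top [ 0.3954 -0.1911  0.4804] (0.0567, 0.0406) 0.484 255 [ 0.3951 -0.1912]
top [ 0.5349 -0.1936 -0.4164] (0.0561, 0.0402) -0.416 245 [ 0.535  -0.1935]
scene [ 0.5584  0.1338 -0.078 ] (0.0567, 0.0425) -0.092 316 [0.5583 0.1333]
scene [ 0.557  -0.3841  0.188 ] (0.057, 0.0425) 0.193 114 [ 0.5569 -0.3844]
scene [ 0.3966 -0.1873  0.4934] (0.0608, 0.0406) 0.507 136 [ 0.3962 -0.1876]
scene [ 0.5363 -0.1895 -0.439 ] (0.0533, 0.0425) -0.461 158 [ 0.536  -0.1896]
9
[-0.01,-0.01,0,0,-0.01,-0.01,85,0,0,0.62,0,0,0,85,0,0,0.62,0,0,0,85,0,0,0.63,0,0,0,85,0,0,0,0,0,0,50,0,0,0,0,0,0,50,0,0,0,0,0,0,50,0,0,0,0,0,0,50,0,0,0,0,0,0,50]
```

jog_arm(
  commands=[0,0,0.62,0,0,0,85,0,0,0.62,0,0,0,85,0,0,0.63,0,0,0,85,0,0,0,0,0,0,50,0,0,0,0,0,0,50,0,0,0,0,0,0,50,0,0,0,0,0,0,50,0,0,0,0,0,0,50],
)

```text
t: 9.48
tool_pos: [0.5573, -0.3859, 0.0089]
tool_rot: [2.0, 2.421, -0.0]
contact_force: [0.1, -0.1, -1.4]
opening: 0.0555
grip_force: 38.0
```

```bash
python3 - <<'E'
from h import *
A=(.5563,-.3861); b=-.076; T=(.5555,.0871)
plan([(*A,.11,.19,50),(*T,.09,b,50),('w',1,50),(*T,.0085,b,50,.03),('w',1,50)])
E
```

```text
18
[0,-0.01,-0.56,0,0,0,50,0,0,-0.56,0,0,0,50,0,-0.01,-0.57,0.01,0.01,0,50,0.77,0.15,0.03,0,0,0.27,50,0.78,0.13,0.03,0,0,0.27,50,0.78,0.11,0.03,0,0,0.26,50,0.78,0.08,0.04,0,0,0.27,50,0.79,0.06,0.03,0,0,0.26,50,0.79,0.04,0.04,0,0,0.27,50,0.79,0.02,0.03,0,0,0.26,50,0.79,0,0.04,0,0,0.27,50,0.79,-0.01,0.03,0,0,0.26,50,0.78,-0.04,0.04,0,0,0.27,50,0,0,0,0,0,0,50,0,0,0.45,0,0,0,50,0,0,0.45,0,0,0,50,0,0,0.46,0,0,0,50,0,0,0,0,0,0,50]
```

jog_arm(
  commands=[0,0,-0.56,0,0,0,50,0,0,-0.56,0,0,0,50,0,0,-0.57,0,0,0,50,0.77,0.15,0.03,0,0,0.27,50,0.78,0.13,0.03,0,0,0.27,50,0.78,0.11,0.03,0,0,0.26,50,0.78,0.08,0.04,0,0,0.27,50,0.79,0.06,0.03,0,0,0.26,50,0.79,0.04,0.04,0,0,0.27,50,0.79,0.02,0.03,0,0,0.26,50,0.79,0,0.04,0,0,0.27,50,0.79,-0.01,0.03,0,0,0.26,50,0.78,-0.04,0.04,0,0,0.27,50,0,0,0,0,0,0,50,0,0,0,0,0,0,50],
)

```text
t: 11.35
tool_pos: [0.5564, 0.0869, 0.0893]
tool_rot: [2.303, 2.136, -0.0]
contact_force: [0.3, -1.4, -0.8]
opening: 0.0555
grip_force: 38.1
```

```bash
python3 - <<'E'
from h import *
b=-.076; T=(.5555,.0871); D=(.5357,-.1917)
plan([(*T,.09,b,50),(*T,.0085,b,50,.03),('w',1,50),('w',3,85),(*T,.10,b,85,.035),(*D,.10,-.42,85),('w',1,85)])
E
```

```text
18
[0,-0.02,-0.01,0,0,0.01,50,0,0,0.45,0,0,0,50,0,0,0.45,0,0,0,50,0,0,0.46,0,0,0,50,0,0,0,0,0,0,50,0,0,0,0,0,0,85,0,0,0,0,0,0,85,0,0,0,0,0,0,85,0,0,-0.51,0,0,0,85,0,0,-0.51,0,0,0,85,0,0,-0.51,0,0,0,85,-0.78,0.01,0,0,0,0.57,85,-0.77,0.05,0,0,0,0.57,85,-0.77,0.09,0,0,0,0.57,85,-0.76,0.14,0,0,0,0.58,85,-0.76,0.18,0,0,0,0.57,85,-0.74,0.22,0,0,0,0.58,85,0,0,0,0,0,0,85]
```

jog_arm(
  commands=[0,-0.02,0,0,0,0,50,0,0,0.45,0,0,0,50,0,0,0.45,0,0,0,50,0,0,0.45,0,0,0,50,0,0,0,0,0,0,50,0,0,0,0,0,0,85,0,0,0,0,0,0,85,0,0,0,0,0,0,85,0,0,-0.51,0,0,0,85,0,0,-0.51,0,0,0,85,0,0,-0.51,0,0,0,85,-0.78,0.01,0,0,0,0.57,85,-0.77,0.05,0,0,0,0.57,85,-0.77,0.09,0,0,0,0.57,85,-0.76,0.14,0,0,0,0.58,85,-0.76,0.18,0,0,0,0.57,85,-0.74,0.22,0,0,0,0.58,85,0,0,0,0,0,0,85],
)

```text
t: 13.6
tool_pos: [0.5357, -0.1939, 0.1004]
tool_rot: [2.638, 1.704, 0.0]
contact_force: [-0.2, 1.2, 0.1]
opening: 0.0852
grip_force: 0.0
```

```bash
python3 look.py .559,.133 .555,.087 .396,-.19 .535,-.192
python3 - <<'E'
from h import *
D=(.5357,-.1917)
plan([(*D,.10,-.42,85),(*D,.008,-.42,85,.04),('w',5,50),(*D,.1,-.42,50)])
E
```

```text
top [0.5552 0.1199 1.534 ] (0.0621, 0.0537) 1.566 306 [0.5571 0.1196]
top [0.5543 0.095  1.4765] (0.0685, 0.056) 1.529 352 [0.5554 0.0963]
top [0.     0.     1.4708] (0.0, 0.0) -1.571 0 [0. 0.]
top [ 0.5224 -0.1757 -0.3833] (0.0202, 0.0087) -0.379 18 [ 0.5233 -0.1762]
scene [0.561  0.1235 1.4889] (0.0663, 0.0573) 1.523 434 [0.5573 0.1216]
scene [0.5592 0.0966 1.4699] (0.0686, 0.0578) 1.501 387 [0.5559 0.0975]
scene [ 0.397  -0.1877  0.4679] (0.0612, 0.0397) 0.484 137 [ 0.3972 -0.1873]
scene [ 0.5356 -0.1902 -0.4029] (0.0531, 0.0477) -0.464 153 [ 0.5355 -0.1903]
11
[-0.01,0,0,0,0,-0.01,85,0,0,0.51,0,0,0,85,0,0,0.51,0,0,0,85,0,0,0.51,0,0,0,85,0,0,0,0,0,0,50,0,0,0,0,0,0,50,0,0,0,0,0,0,50,0,0,0,0,0,0,50,0,0,0,0,0,0,50,0,0,-0.77,0,0,0,50,0,0,-0.76,0,0,0,50]h.py:24: RuntimeWarning: invalid value encountered in scalar divide
  return np.minimum(np.maximum(np.maximum(ex,ey),0),.006).sum()*1e3/len(q)*20+ 0
h.py:26: RuntimeWarning: Mean of empty slice.
  f=lambda p: cost(p)+ 2e3*np.sum((q.mean(0)-p[:2])**2)
  ret = um.true_divide(
```

jog_arm(
  commands=[0,0,0.51,0,0,0,85,0,0,0.51,0,0,0,85,0,0,0.51,0,0,0,85,0,0,0,0,0,0,50,0,0,0,0,0,0,50,0,0,0,0,0,0,50,0,0,0,0,0,0,50,0,0,0,0,0,0,50,0,0,-0.77,0,0,0,50,0,0,-0.76,0,0,0,50],
)

```text
t: 14.95
tool_pos: [0.5352, -0.1909, 0.1003]
tool_rot: [-2.635, -1.708, 0.001]
contact_force: [-0.2, -0.4, -0.6]
opening: 0.0557
grip_force: 32.9
```

```bash
python3 - <<'E'
from h import *
b=-.076; T=(.552,.0413)
print(ctrl.get_obs()['tool_pos'])
plan([(*T,.09,b,50),('w',2,50)])
E
```

```text
[ 0.53521407 -0.19092923  0.1003475 ]
7
[0.73,-0.26,0.04,0,0,-0.69,50,0.75,-0.21,0.03,0,0,-0.69,50,0.76,-0.16,0.04,-0.01,0,-0.69,50,0.77,-0.11,0.03,0,0,-0.69,50,0.77,-0.07,0.03,-0.01,0,-0.68,50,0,0,0,0,0,0,50,0,0,0,0,0,0,50]
```

jog_arm(
  commands=[0.73,-0.26,0.04,0,0,-0.69,50,0.75,-0.21,0.03,0,0,-0.69,50,0.76,-0.16,0.04,0,0,-0.69,50,0.77,-0.11,0.03,0,0,-0.69,50,0.77,-0.07,0.03,0,0,-0.68,50,0,0,0,0,0,0,50,0,0,0,0,0,0,50],
)

```text
t: 15.82
tool_pos: [0.5523, 0.0409, 0.0897]
tool_rot: [2.304, 2.135, -0.001]
contact_force: [-0.0, 0.3, -1.6]
opening: 0.0558
grip_force: 32.9
```

```bash
python3 - <<'E'
from h import *
b=-.076; T=(.552,.0413); B=(.3962,-.1894)
plan([(*T,.09,b,50),(*T,.0085,b,50,.03),('w',1,50),('w',3,85),(*T,.10,b,85,.035),(*B,.10,.48,85),('w',1,85)])
E
```

```text
19
[0.01,-0.01,0,0,0,0,50,0,0,0.45,0,0,0,50,0,0,0.45,0,0,0,50,0,0,0.45,0,0,0,50,0,0,0,0,0,0,50,0,0,0,0,0,0,85,0,0,0,0,0,0,85,0,0,0,0,0,0,85,0,0,-0.51,0,0,0,85,0,0,-0.51,0,0,0,85,0,0,-0.5,0,0,0,85,-0.58,-0.33,0,0,0,-0.79,85,-0.55,-0.37,0,0,0,-0.8,85,-0.52,-0.41,0,0,0,-0.79,85,-0.48,-0.46,0,0,0,-0.8,85,-0.44,-0.49,0,0,0,-0.79,85,-0.41,-0.52,0,0,0,-0.8,85,-0.36,-0.56,0,0,0,-0.79,85,0,0,0,0,0,0,85]
```

jog_arm(
  commands=[0,0,0.45,0,0,0,50,0,0,0.45,0,0,0,50,0,0,0.45,0,0,0,50,0,0,0,0,0,0,50,0,0,0,0,0,0,85,0,0,0,0,0,0,85,0,0,0,0,0,0,85,0,0,-0.51,0,0,0,85,0,0,-0.51,0,0,0,85,0,0,-0.5,0,0,0,85,-0.58,-0.33,0,0,0,-0.79,85,-0.55,-0.37,0,0,0,-0.8,85,-0.52,-0.41,0,0,0,-0.79,85,-0.48,-0.46,0,0,0,-0.8,85,-0.44,-0.49,0,0,0,-0.79,85,-0.41,-0.52,0,0,0,-0.8,85,-0.36,-0.56,0,0,0,-0.79,85,0,0,0,0,0,0,85],
)

```text
t: 18.08
tool_pos: [0.3959, -0.1916, 0.1003]
tool_rot: [1.634, 2.682, -0.001]
contact_force: [-0.1, 0.2, 0.2]
opening: 0.0846
grip_force: 0.0
```

```bash
python3 look.py .396,-.19 2>/dev/null
python3 - <<'E'
from h import *
B=(.3962,-.1894)
print(ctrl.get_obs()['q'])
plan([(*B,.10,.48,85),(*B,.008,.48,85,.04),('w',5,50),(*B,.1,.48,50)])
E
```

```text
top [0.     0.     1.4708] (0.0, 0.0) -1.571 0 [0. 0.]
scene [ 0.3978 -0.1874  0.4674] (0.0628, 0.0421) 0.5 137 [ 0.397  -0.1878]
[-6.16336026e-01 -2.93395961e-01  2.15494967e+00  4.12621935e-04
  1.27954909e+00 -1.09502639e+00]
11
[0.01,0,0,0.01,0,-0.01,85,0,0,0.51,0,0,0,85,0,0,0.51,0,0,0,85,0.01,0,0.52,0,0,0,85,0,0,0,0,0,0,50,0,0,0,0,0,0,50,0,0,0,0,0,0,50,0,0,0,0,0,0,50,0,0,0,0,0,0,50,0,0,-0.77,0,0,0,50,-0.01,0,-0.77,0,0,0,50]
```

jog_arm(
  commands=[0,0,0.51,0,0,0,85,0,0,0.51,0,0,0,85,0,0,0.52,0,0,0,85,0,0,0,0,0,0,50,0,0,0,0,0,0,50,0,0,0,0,0,0,50,0,0,0,0,0,0,50,0,0,0,0,0,0,50,0,0,-0.77,0,0,0,50,0,0,-0.77,0,0,0,50],
)

```text
t: 19.42
tool_pos: [0.3962, -0.1896, 0.1005]
tool_rot: [-1.629, -2.684, -0.0]
contact_force: [0.8, -1.2, -1.2]
opening: 0.0559
grip_force: 32.5
```

```bash
python3 - <<'E'
from h import *
b=-.076; T=(.5486,-.0046)
plan([(*T,.09,b,50),('w',2,50)])
E
```

```text
9
[0.22,0.53,0.02,0,0,0.79,50,0.26,0.51,0.03,0,0,0.79,50,0.3,0.48,0.02,0,0,0.8,50,0.34,0.46,0.03,0,0,0.79,50,0.38,0.43,0.02,0,0,0.8,50,0.41,0.39,0.03,-0.01,-0.01,0.79,50,0.44,0.36,0.02,0,0,0.8,50,0,0,0,0,0,0,50,0,0,0,0,0,0,50]
```

jog_arm(
  commands=[0.22,0.53,0.02,0,0,0.79,50,0.26,0.51,0.03,0,0,0.79,50,0.3,0.48,0.02,0,0,0.8,50,0.34,0.46,0.03,0,0,0.79,50,0.38,0.43,0.02,0,0,0.8,50,0.41,0.39,0.03,0,0,0.79,50,0.44,0.36,0.02,0,0,0.8,50,0,0,0,0,0,0,50,0,0,0,0,0,0,50],
)

```text
t: 20.55
tool_pos: [0.5486, -0.0054, 0.0895]
tool_rot: [-2.303, -2.136, 0.001]
contact_force: [0.9, -0.5, -1.1]
opening: 0.0555
grip_force: 32.6
```

```bash
python3 - <<'E'
from h import *
b=-.076; T=(.5486,-.0046); S=(.4762,.3781)
plan([(*T,.09,b,50),(*T,.0085,b,50,.03),('w',1,50),('w',3,85),(*T,.10,b,85,.035)])
plan([(*S,.14,.187-np.pi/2,85),('w',1,85)],start=(np.array([*T,.10]),Rd(b)))
E
```

```text
11
[0.01,0,-0.01,-0.01,0,0.01,50,0,0,0.45,0,0,0,50,0,0,0.45,0,0,0,50,0,0,0.46,0,0,0,50,0,0,0,0,0,0,50,0,0,0,0,0,0,85,0,0,0,0,0,0,85,0,0,0,0,0,0,85,0,0,-0.51,0,0,0,85,0,0,-0.51,0,0,0,85,0,0,-0.51,0,0,0,85]
17
[0.39,-0.11,-0.04,0,0,0.82,85,0.38,-0.14,-0.04,0,0,0.82,85,0.37,-0.17,-0.04,0,0,0.82,85,0.35,-0.2,-0.04,0,0,0.82,85,0.34,-0.23,-0.04,0,0,0.82,85,0.32,-0.25,-0.04,0,0,0.82,85,0.3,-0.28,-0.04,0,0,0.82,85,0.27,-0.3,-0.04,0,0,0.82,85,0.25,-0.32,-0.04,0,0,0.81,85,0.22,-0.34,-0.04,0,0,0.82,85,0.19,-0.36,-0.04,0,0,0.81,85,0.16,-0.37,-0.05,0,0,0.82,85,0.13,-0.38,-0.04,0,0,0.81,85,0.1,-0.39,-0.05,0,0,0.82,85,0.07,-0.4,-0.04,0,0,0.81,85,0.03,-0.41,-0.05,0,0,0.82,85,0,0,0,0,0,0,85]
```

jog_arm(
  commands=[0,0,0.45,0,0,0,50,0,0,0.45,0,0,0,50,0,0,0.45,0,0,0,50,0,0,0,0,0,0,50,0,0,0,0,0,0,85,0,0,0,0,0,0,85,0,0,0,0,0,0,85,0,0,-0.51,0,0,0,85,0,0,-0.51,0,0,0,85,0,0,-0.51,0,0,0,85],
)

```text
t: 21.8
tool_pos: [0.549, -0.005, 0.1016]
tool_rot: [2.304, 2.136, 0.0]
contact_force: [0.2, -0.4, -0.3]
opening: 0.0848
grip_force: 0.0
```

jog_arm(
  commands=[0.39,-0.11,-0.04,0,0,0.82,85,0.38,-0.14,-0.04,0,0,0.82,85,0.37,-0.17,-0.04,0,0,0.82,85,0.35,-0.2,-0.04,0,0,0.82,85,0.34,-0.23,-0.04,0,0,0.82,85,0.32,-0.25,-0.04,0,0,0.82,85,0.3,-0.28,-0.04,0,0,0.82,85,0.27,-0.3,-0.04,0,0,0.82,85,0.25,-0.32,-0.04,0,0,0.81,85,0.22,-0.34,-0.04,0,0,0.82,85,0.19,-0.36,-0.04,0,0,0.81,85,0.16,-0.37,-0.05,0,0,0.82,85,0.13,-0.38,-0.04,0,0,0.81,85,0.1,-0.39,-0.05,0,0,0.82,85,0.07,-0.4,-0.04,0,0,0.81,85,0.03,-0.41,-0.05,0,0,0.82,85,0,0,0,0,0,0,85],
)

```text
t: 23.92
tool_pos: [0.4763, 0.379, 0.1412]
tool_rot: [-3.127, -0.297, -0.001]
contact_force: [-0.1, -0.8, 0.1]
opening: 0.0851
grip_force: 0.0
```

```bash
python3 - <<'E'
from h import *
for n in('top','scene'):
    d=shot(n,n+'1');P=cloud(d)
    if n=='top':
        for r in nets.silhouettes(n,'carton0'):
            q=P[r['mask']]; q=q[~np.isnan(q[:,0])]; print(round(r['p'],2),np.median(q,0).round(3))
    a=d['image'][110:310,120:460,::-1] if n=='top' else d['image'][130:370,150:480,::-1]
    cv2.imwrite(f'pics/{n}1c.png',cv2.resize(a,(790,465 if n=='top' else 575),interpolation=cv2.INTER_CUBIC))
    if n=='scene': print('rib',top_rect(P,(.476,.378),(.035,.054),.06,.090,.020))
S=(.4762,.3781)
plan([(*S,.14,.187-np.pi/2,85),(*S,.017,.187-np.pi/2,85,.03),('w',5,12)])
E
```

```text
0.81 [0.554 0.08  0.049]
0.81 [ 0.587 -0.286  0.049]
0.8 [ 0.547 -0.009  0.05 ]
0.65 [0.557 0.127 0.049]
0.63 [ 0.361 -0.286  0.049]
0.48 [0.551 0.036 0.05 ]
rib (array([0.4763, 0.3797, 0.1866]), (0.0913, 0.0205), np.float64(0.194), 499, array([0.4761, 0.3797]))
11
[0,-0.02,0.01,0.01,0,0,85,0,0,0.41,0,0,0,85,0,0,0.41,0,0,0,85,0,0,0.41,0,0,0,85,0,0,0.41,0,0,0,85,0,0,0.41,0,0,0,85,0,0,0,0,0,0,12,0,0,0,0,0,0,12,0,0,0,0,0,0,12,0,0,0,0,0,0,12,0,0,0,0,0,0,12]
```

View pics/top1c.png

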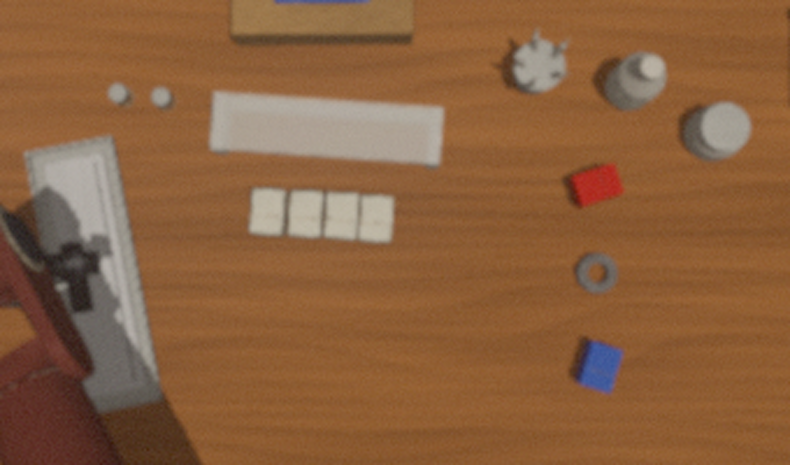

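The four cartons stand in a square row at crop (267–377, 215) in front of the bay, and nothing else has moved. Next I take the straightedge.

jog_arm(
  commands=[0,-0.01,0,0,0,0,85,0,0,0.41,0,0,0,85,0,0,0.41,0,0,0,85,0,0,0.41,0,0,0,85,0,0,0.41,0,0,0,85,0,0,0.41,0,0,0,85,0,0,0,0,0,0,12,0,0,0,0,0,0,12,0,0,0,0,0,0,12,0,0,0,0,0,0,12,0,0,0,0,0,0,12,0,0,0,0,0,0,12,0,0,0,0,0,0,12],
  newtons=80,
)

```text
t: 25.7
tool_pos: [0.4775, 0.3792, 0.0194]
tool_rot: [-3.126, -0.293, -0.004]
contact_force: [-1.3, 1.0, 5.0]
opening: 0.0187
grip_force: 80.4
```

```bash
python3 - <<'E'
from h import *
S=(.4762,.3781)
a=.187-np.pi/2
b=-.076; F=np.array([.6256,.0587]); u=np.array([np.cos(b),np.sin(b)])
G=F-.20*u; print(G)
s=plan([(*ctrl.get_obs()['tool_pos'][:2],.09,a,12,.03)])
plan([(*G,.09,b,12,.035),('w',2,12)],s,sr=.07)
E
```

```text
[0.42617732 0.07388537]
3
[0,0,-0.39,0,-0.01,0,12,0,0,-0.39,-0.01,-0.01,0,12,0,0,-0.4,0,0,0,12]
21
[-0.09,0.25,0,0,0,-0.69,12,-0.11,0.25,0,0,0,-0.69,12,-0.13,0.24,0,0,0,-0.69,12,-0.14,0.23,0,0,0,-0.69,12,-0.16,0.22,0,0,0,-0.69,12,-0.18,0.21,0,0,0,-0.69,12,-0.19,0.2,0,0,0,-0.69,12,-0.2,0.18,0,0,0,-0.69,12,-0.21,0.17,0,0,0,-0.69,12,-0.23,0.15,0,0,0,-0.69,12,-0.23,0.14,0,0,0,-0.69,12,-0.24,0.12,0,0,0,-0.69,12,-0.25,0.1,0,0,0,-0.69,12,-0.26,0.08,0,0,0,-0.68,12,-0.26,0.07,0,0,0,-0.69,12,-0.27,0.05,0,0,0,-0.68,12,-0.27,0.03,0,0,0,-0.69,12,-0.27,0.01,0,0,0,-0.68,12,-0.27,-0.01,0,0,0,-0.69,12,0,0,0,0,0,0,12]
[0,0,0,0,0,0,12]
```

jog_arm(
  commands=[0,0,-0.3,0,0,0,12,0,0,-0.4,0,0,0,12,0,0,-0.4,0,0,0,12,0,0,-0.4,0,0,0,12,0,0,0,0,0,0,12],
)

```text
t: 26.32
tool_pos: [0.4774, 0.3789, 0.1098]
tool_rot: [-3.126, -0.293, -0.005]
contact_force: [-0.2, 0.4, -4.9]
opening: 0.0191
grip_force: 79.0
```

jog_arm(
  commands=[-0.09,0.25,0,0,0,-0.69,12,-0.11,0.25,0,0,0,-0.69,12,-0.13,0.24,0,0,0,-0.69,12,-0.14,0.23,0,0,0,-0.69,12,-0.16,0.22,0,0,0,-0.69,12,-0.18,0.21,0,0,0,-0.69,12,-0.19,0.2,0,0,0,-0.69,12,-0.2,0.18,0,0,0,-0.69,12,-0.21,0.17,0,0,0,-0.69,12,-0.23,0.15,0,0,0,-0.69,12,-0.23,0.14,0,0,0,-0.69,12,-0.24,0.12,0,0,0,-0.69,12,-0.25,0.1,0,0,0,-0.69,12,-0.26,0.08,0,0,0,-0.68,12,-0.26,0.07,0,0,0,-0.69,12,-0.27,0.05,0,0,0,-0.68,12,-0.27,0.03,0,0,0,-0.69,12,-0.27,0.01,0,0,0,-0.68,12,-0.27,-0.01,0,0,0,-0.69,12,0,0,0,0,0,0,12],
)

```text
t: 28.82
tool_pos: [0.4236, 0.0728, 0.106]
tool_rot: [-2.305, -2.131, 0.004]
contact_force: [0.4, -0.3, -5.2]
opening: 0.0187
grip_force: 79.0
```

```bash
python3 - <<'E'
from h import *
b=-.076; F=np.array([.6256,.0587]); u=np.array([np.cos(b),np.sin(b)])
o=ctrl.get_obs(); print(o['tool_pos'],o['contact_force'],o['q'])
d=shot('top','top2'); P=cloud(d)
print('rib',top_rect(P,o['tool_pos'][:2],(.09,.165),.09,.09,.02)[:3])
z=o['tool_pos'][2]-.0154
print('plate z',z); P=cloud(shot('scene','scene2'))
m=(P[...,2]>z+.002)&(P[...,2]<z+.016)&(P[...,0]<.55)&(P[...,0]>.36)&(abs(P[...,1]-.074)<.19); q=P[m]; print(len(q),np.percentile(q,[1,99],0))
A=np.c_[q[:,:2]-q[:,:2].mean(0),np.ones(len(q))]; print('slopes',np.linalg.lstsq(A,q[:,2],rcond=None)[0])
print(cv2.minAreaRect(q[:,:2].astype(np.float32)))
cv2.imwrite('pics/top2c.png',cv2.resize(d['image'][110:310,120:460,::-1],(790,465),interpolation=cv2.INTER_CUBIC))
G=F-.17*u
plan([(*G,z+.0154,b,12),(*G,.0165,b,12,.02),('w',2,12)])
E
```

```text
[0.42357667 0.07281538 0.10595619] [ 0.37132088 -0.28609274 -5.16877897] [-3.21961253e-03 -3.28237962e-01  2.17129088e+00 -7.88595247e-05
  1.30175987e+00  7.51901031e-02]
rib (array([0.4428, 0.0031, 0.2248]), (0.1752, 0.0708), np.float64(1.095))
plate z 0.09055618516454225
2152 [[ 0.40292794 -0.0789573   0.09331351]
 [ 0.49126081  0.22618081  0.10380593]]
slopes [-0.01606707 -0.00115449  0.09828308]
((0.4433358311653137, 0.07093628495931625), (0.3129029870033264, 0.08079970628023148), 85.91329956054688)
8
[0.01,0.53,0.01,-0.02,0,-0.01,12,0,0,0.3,0,0,0,12,0,0,0.3,0,0,0,12,0,0,0.3,0,0,0,12,0,0,0.3,0,0,0,12,0,0,0.29,0,0,0,12,0,0,0,0,0,0,12,0,0,0,0,0,0,12]
```

View pics/top2c.png

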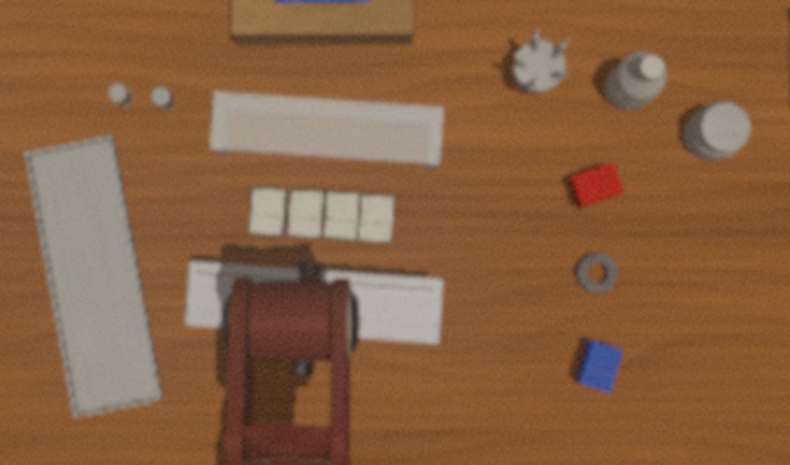

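jog_arm(
  commands=[0,0.53,0,0,0,0,12,0,0,0.3,0,0,0,12,0,0,0.3,0,0,0,12,0,0,0.3,0,0,0,12,0,0,0.3,0,0,0,12,0,0,0.28,0,0,0,12,0,0,0,0,0,0,12,0,0,0,0,0,0,12],
)

```text
t: 29.92
tool_pos: [0.4566, 0.0711, 0.0189]
tool_rot: [-2.304, -2.135, 0.001]
contact_force: [-0.1, 0.3, -3.8]
opening: 0.0189
grip_force: 79.7
```

```bash
cat > edge.py <<'E'
from h import *
b=-.076; F=np.array([.6256,.0587]); u=np.array([np.cos(b),np.sin(b)]); v=np.array([-u[1],u[0]])
o=ctrl.get_obs(); print(o['tool_pos'],o['contact_force'],o['wrist_torque'])
d=o['tool_pos'][:2]-F; print('tcp in bay',d@u,d@v)
for n,bias in(('top',(-.0008,-.0017)),('scene',(.0008,.0017))):
    P=cloud(shot(n))
    q=P.reshape(-1,3)-[*bias,0]; d=q[:,:2]-F; q=np.c_[d@u,d@v,q[:,2]]
    pl=q[(q[:,2]>.004)&(q[:,2]<.013)&(abs(q[:,1])<.165)&(q[:,0]>-.3)&(q[:,0]<.0)]
    # leading edge of plate left and right, beyond the cartons
    for lo,hi in((-.15,-.11),(.11,.15)):
        e=pl[(pl[:,1]>lo)&(pl[:,1]<hi)]
        if len(e)>20: print(n,'edge',lo,np.percentile(e[:,0],97).round(4),'z',np.percentile(e[:,2],50).round(4))
    cs=q[(q[:,2]>.046)&(q[:,2]<.054)&(abs(q[:,1])<.12)&(q[:,0]>-.14)&(q[:,0]<.04)]
    if len(cs): print(n,'cartons x',np.percentile(cs[:,0],[1,50,99]).round(4),'y',np.percentile(cs[:,1],[1,99]).round(4))
E
python3 edge.py
python3 - <<'E'
from h import *
P=cloud(shot('top')).copy()
for n,bi in(('top',(-.0008,-.0017,0)),('scene',(.0008,.0017,0))):
    P=cloud(shot(n))-bi
    P[(P[...,1]<.265)]=np.nan
    print('tray',top_rect(P,(.475,.36),(.011,.02),.21,.35,.115))
E
```

```text
[0.45659526 0.07111256 0.01890135] [-0.11726549  0.26613238 -3.7782316 ] [-0.03981521  0.08563593  0.00020125]
tcp in bay -0.16945933230257398 -0.0004552724867568708
top edge -0.15 -0.0157 z 0.0087
top edge 0.11 -0.0236 z 0.0083
top cartons x [-0.0998 -0.0728 -0.0447] y [-0.0883  0.0864]
scene edge -0.15 -0.1193 z 0.0112
scene edge 0.11 -0.112 z 0.0109
scene cartons x [-0.1006 -0.0712 -0.0447] y [-0.0889  0.0871]
tray (array([0.4788, 0.3624, 0.1919]), (0.3505, 0.2319), np.float64(0.194), 471, array([0.4746, 0.3845]))
tray (array([0.4781, 0.3604, 0.1832]), (0.3522, 0.1157), np.float64(0.191), 677, array([0.4771, 0.3614]))
```

jog_arm(
  commands=[0,0,0.03,0,0,0,12,0,0,0.03,0,0,0,12,0,0,0,0,0,0,12,0,0,0,0,0,0,12],
)

```text
t: 30.68
tool_pos: [0.4569, 0.071, 0.0154]
tool_rot: [2.304, 2.135, 0.0]
contact_force: [-0.0, -1.0, -2.6]
opening: 0.0187
grip_force: 80.0
```

```bash
python3 edge.py
```

```text
[0.45690564 0.07100713 0.01541572] [-5.05936548e-04 -1.03894162e+00 -2.62060340e+00] [0.13174257 0.14793364 0.01191287]
tcp in bay -0.16914185030332365 -0.0005368264337392974
top edge -0.15 -0.0165 z 0.007
top edge 0.11 -0.0216 z 0.0067
top cartons x [-0.0999 -0.0728 -0.0441] y [-0.0885  0.0869]
scene edge -0.15 -0.1292 z 0.0075
scene edge 0.11 -0.1126 z 0.0077
scene cartons x [-0.1003 -0.0718 -0.0449] y [-0.0896  0.0872]
```

jog_arm(
  commands=[0,0.1,0,0,0,0,12,0,0.1,0,0,0,0,12,0,0.1,0,0,0,0,12,0,0.1,0,0,0,0,12,0,0.1,0,0,0,0,12,0,0.1,0,0,0,0,12,0,0.1,0,0,0,0,12,0,0.1,0,0,0,0,12,0,0,0,0,0,0,12],
)

```text
t: 31.9
tool_pos: [0.505, 0.0674, 0.0154]
tool_rot: [-2.304, -2.135, 0.0]
contact_force: [-2.7, 0.0, -0.4]
opening: 0.0189
grip_force: 80.4
```

```bash
python3 edge.py; python3 - <<'E'
from h import *
d=shot('scene')
cv2.imwrite('pics/s3.png',cv2.resize(d['image'][170:330,190:400,::-1],(787,600),interpolation=cv2.INTER_CUBIC))
E
```

```text
[0.50501551 0.06743205 0.01539998] [-2.66795783  0.02303872 -0.40894534] [0.22013362 0.44185412 0.10152822]
tcp in bay -0.12089940438183311 -0.0004487547166366731
top edge -0.15 -0.0243 z 0.0068
top edge 0.11 -0.0237 z 0.007
top cartons x [-0.062  -0.0329 -0.0069] y [-0.0884  0.0867]
scene edge -0.15 -0.0879 z 0.0075
scene edge 0.11 -0.0648 z 0.0077
scene cartons x [-0.1315 -0.0363 -0.008 ] y [-0.0893  0.087 ]
```

View pics/s3.png

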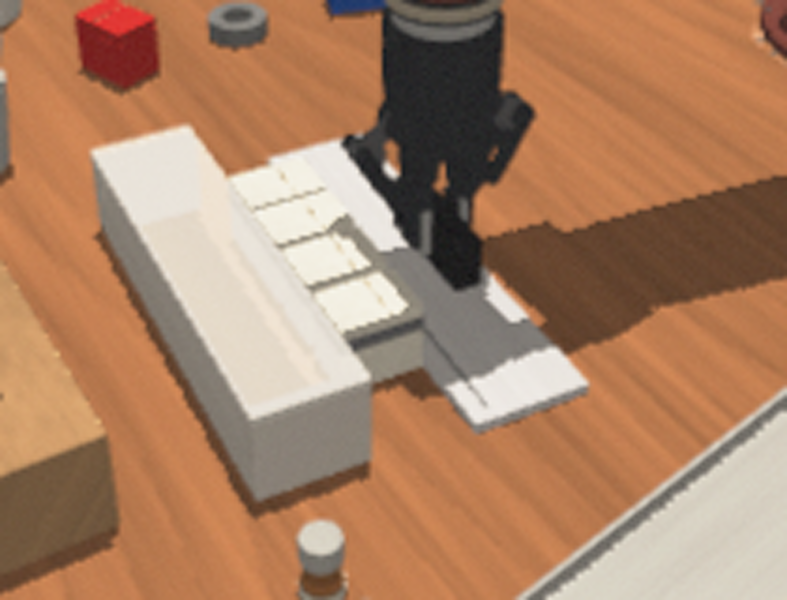

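The row is square against the blade and centred on the mouth (crop ~(330,245)). I keep pushing.

jog_arm(
  commands=[0,0.1,0,0,0,0,12,0,0.1,0,0,0,0,12,0,0.1,0,0,0,0,12,0,0.1,0,0,0,0,12,0,0.1,0,0,0,0,12,0,0.1,0,0,0,0,12,0,0.1,0,0,0,0,12,0,0.1,0,0,0,0,12,0,0.08,0,0,0,0,12,0,0,0,0,0,0,12],
)

```text
t: 33.3
tool_pos: [0.5571, 0.0634, 0.0154]
tool_rot: [-2.304, -2.135, 0.001]
contact_force: [-3.9, 0.4, 2.0]
opening: 0.0188
grip_force: 80.7
```

```bash
python3 edge.py
```

```text
[0.55714558 0.06339573 0.01542681] [-3.87646147  0.41258362  1.98250888] [0.25286155 0.65756251 0.05967281]
tcp in bay -0.06861335602721327 -0.0005153499430497094
top edge -0.15 -0.0134 z 0.0071
top edge 0.11 -0.0113 z 0.0068
top cartons x [-0.0104 -0.0016  0.0311] y [-0.0887  0.0918]
scene edge -0.15 -0.0325 z 0.0075
scene edge 0.11 -0.0126 z 0.0076
scene cartons x [-0.0877 -0.0105 -0.007 ] y [-0.0869  0.086 ]
```

Edge is ~10.5 mm short, so I advance in small steps and watch the force.

jog_arm(
  commands=[0,0.05,0,0,0,0,12,0,0.05,0,0,0,0,12,0,0.04,0,0,0,0,12,0,0,0,0,0,0,12,0,0,0,0,0,0,12],
)

```text
t: 34.02
tool_pos: [0.5651, 0.0628, 0.0154]
tool_rot: [-2.303, -2.135, 0.002]
contact_force: [-6.4, 1.0, 4.4]
opening: 0.0188
grip_force: 81.0
```

jog_arm(
  commands=[0,0.02,0,0,0,0,12,0,0,0,0,0,0,12,0,0.01,0,0,0,0,12,0,0,0,0,0,0,12],
)

```text
t: 34.52
tool_pos: [0.5663, 0.0627, 0.0154]
tool_rot: [-2.303, -2.134, 0.003]
contact_force: [-9.7, 0.2, 5.7]
opening: 0.0188
grip_force: 81.1
```

```bash
python3 edge.py
```

```text
[0.56634077 0.06272012 0.01540828] [-9.69112737  0.20250999  5.66083803] [0.19789127 1.16346237 0.0303849 ]
tcp in bay -0.05939340866144308 -0.0004908470762593971
top edge -0.15 -0.0047 z 0.0069
top edge 0.11 -0.0043 z 0.007
top cartons x [-0.0019  0.0001  0.0193] y [-0.1043  0.0632]
scene edge -0.15 -0.0286 z 0.0073
scene edge 0.11 -0.0061 z 0.0078
scene cartons x [-0.0815 -0.0668 -0.0367] y [-0.0142  0.0352]
```

jog_arm(
  commands=[0,0.02,0,0,0,0,12,0,0,0,0,0,0,12,0,0.02,0,0,0,0,12,0,0,0,0,0,0,12],
)

```text
t: 35.12
tool_pos: [0.5679, 0.0627, 0.0155]
tool_rot: [-2.301, -2.133, 0.006]
contact_force: [-12.9, 0.1, 9.8]
opening: 0.0191
grip_force: 81.6
```

jog_arm(
  commands=[0,0.02,0,0,0,0,12,0,0,0,0,0,0,12,0,0.01,0,0,0,0,12,0,0,0,0,0,0,12],
)

```text
t: 35.62
tool_pos: [0.568, 0.0626, 0.0156]
tool_rot: [-2.299, -2.131, 0.011]
contact_force: [-19.1, -0.6, 15.6]
opening: 0.0189
grip_force: 82.6
```

```bash
python3 edge.py; python3 - <<'E'
from h import *
d=shot('scene')
cv2.imwrite('pics/s4.png',cv2.resize(d['image'][170:330,190:400,::-1],(787,600),interpolation=cv2.INTER_CUBIC))
E
```

```text
[0.56800561 0.06264698 0.01561191] [-19.07324275  -0.64707603  15.63339105] [ 0.27757336  2.58850342 -0.07376077]
tcp in bay -0.05772781837823445 -0.0004373701400398387
top edge -0.15 -0.0038 z 0.007
top edge 0.11 -0.0028 z 0.0075
top cartons x [0.     0.0015 0.0246] y [-0.0882  0.1089]
scene edge -0.15 -0.0279 z 0.0076
scene edge 0.11 -0.0054 z 0.0079
scene cartons x [-0.0783 -0.0595 -0.035 ] y [-0.0163  0.042 ]
```

View pics/s4.png

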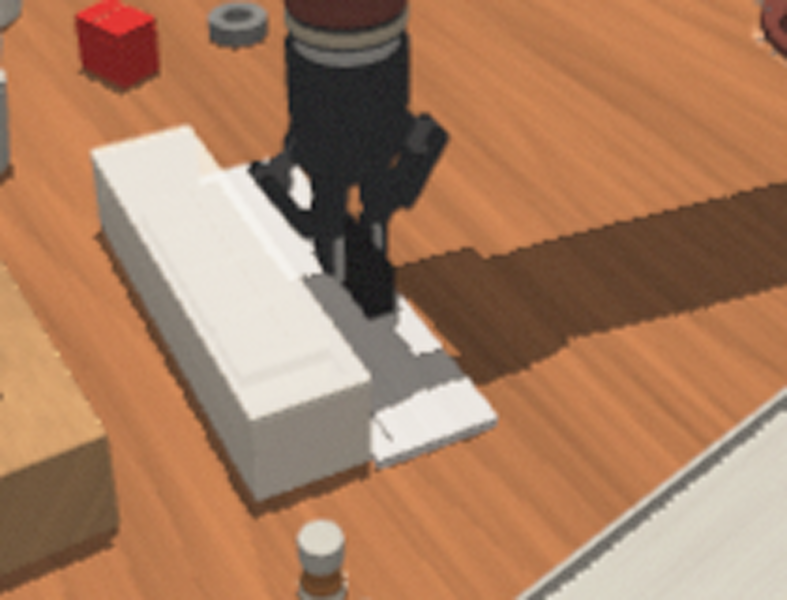

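The image shows the blade's edge against the wall front (crop ~(372,465)), and the motion has stalled as the force rises, so it is in wall contact. I hold it there, then ease off and back away.

jog_arm(
  commands=[0,0.01,0,0,0,0,12,0,0,0,0,0,0,12,0,0,0,0,0,0,12,0,0,0,0,0,0,12,0,0,0,0,0,0,12,0,-0.03,0,0,0,0,12,0,-0.03,0,0,0,0,12,0,0,0,0,0,0,12],
)

```text
t: 36.78
tool_pos: [0.568, 0.0627, 0.0154]
tool_rot: [-2.304, -2.134, 0.001]
contact_force: [-7.3, 1.2, 3.7]
opening: 0.0189
grip_force: 81.0
```

jog_arm(
  commands=[0,-0.1,0,0,0,0,12,0,-0.1,0,0,0,0,12,0,-0.15,0,0,0,0,12,0,-0.2,0,0,0,0,12,0,-0.2,0,0,0,0,12,0,-0.2,0,0,0,0,12,0,-0.2,0,0,0,0,12,0,-0.2,0,0,0,0,12,0,-0.2,0,0,0,0,12,0,0,0,0,0,0,12],
)

```text
t: 38.02
tool_pos: [0.4743, 0.0697, 0.0154]
tool_rot: [-2.303, -2.134, 0.003]
contact_force: [-6.7, -0.9, 5.9]
opening: 0.0187
grip_force: 81.2
```

```bash
python3 - <<'E'
from h import *
b=-.076; F=np.array([.6256,.0587]); u=np.array([np.cos(b),np.sin(b)]); v=np.array([-u[1],u[0]])
d=shot('scene'); t=shot('top')
K=t['K'];M=np.linalg.inv(t['cam_to_world'])
def px(x,y,z):
    p=M@[*(F+x*u+y*v-[.0008,.0017]),z,1]; return K[0,2]+K[0,0]*p[0]/-p[2], K[1,2]-K[1,1]*p[1]/-p[2]
print('front plane px',px(0,-.1,.05),px(0,.1,.05),'at -.004',px(-.004,0,.05),'carton z.05 front')
a=cv2.resize(t['image'][145:205,205:325,::-1],(790,395),interpolation=cv2.INTER_CUBIC)
s=cv2.resize(d['image'][190:320,200:330,::-1],(395,395),interpolation=cv2.INTER_CUBIC)
cv2.imwrite('pics/f5.png',np.vstack([cv2.resize(a,(395,198)),s]) )
E
```

```text
front plane px (np.float64(293.44020867504975), np.float64(180.22430324782798)) (np.float64(225.86628229168232), np.float64(175.60097559530254)) at -.004 (np.float64(259.5253211321801), np.float64(179.25701260315955)) carton z.05 front
```

View pics/f5.png

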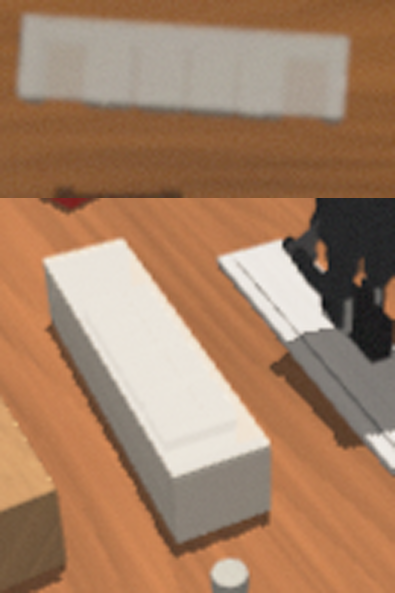

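Top crop: all four cartons show through the clear top with their fronts in line with the bay's front plane. Now I return the straightedge.

```bash
python3 - <<'E'
from h import *
o=ctrl.get_obs(); G=o['tool_pos'][:2]; b=-.076
print(o['contact_force'])
Rp=R_.from_rotvec([-3.126,-.293,-.004]).as_matrix(); a=np.arctan2(Rp[1,1],Rp[0,1]); print(a)
s=plan([(*G,.11,b,12,.03),('w',1,12)])
T=(.4775,.379)
plan([(*T,.11,a,12),('w',2,12)],s,sr=.07)
E
```

```text
[-7.92184017  0.63113926  8.0094229 ]
-1.3838801749753589
5
[0,0,-0.39,-0.01,0,0,12,0,0,-0.4,-0.01,0,0,12,0,0,-0.39,-0.01,0,0,12,0,0,-0.4,-0.01,0,0,12,0,0,0,0,0,0,12]
21
[0.27,-0.02,0,0,0,0.69,12,0.27,-0.04,0,0,0,0.69,12,0.27,-0.05,0,0,0,0.69,12,0.26,-0.07,0,0,0,0.69,12,0.26,-0.09,0,0,0,0.69,12,0.25,-0.11,0,0,0,0.69,12,0.24,-0.13,0,0,0,0.69,12,0.23,-0.14,0,0,0,0.69,12,0.22,-0.16,0,0,0,0.69,12,0.21,-0.17,0,0,0,0.69,12,0.2,-0.19,0,0,0,0.69,12,0.18,-0.2,0,0,0,0.69,12,0.17,-0.21,0,0,0,0.69,12,0.15,-0.22,0,0,0,0.69,12,0.14,-0.23,0,0,0,0.68,12,0.12,-0.24,0,0,0,0.69,12,0.11,-0.25,0,0,0,0.68,12,0.09,-0.26,0,0,0,0.69,12,0.07,-0.26,0,0,0,0.68,12,0,0,0,0,0,0,12]
[0,0,0,0,0,0,12]
```

jog_arm(
  commands=[0,0,-0.39,0,0,0,12,0,0,-0.4,0,0,0,12,0,0,-0.39,0,0,0,12,0,0,-0.4,0,0,0,12,0,0,0,0,0,0,12],
)

```text
t: 38.75
tool_pos: [0.4769, 0.0695, 0.1112]
tool_rot: [2.303, 2.134, 0.003]
contact_force: [0.2, 0.7, -5.1]
opening: 0.0188
grip_force: 80.0
```

jog_arm(
  commands=[0.27,-0.02,0,0,0,0.69,12,0.27,-0.04,0,0,0,0.69,12,0.27,-0.05,0,0,0,0.69,12,0.26,-0.07,0,0,0,0.69,12,0.26,-0.09,0,0,0,0.69,12,0.25,-0.11,0,0,0,0.69,12,0.24,-0.13,0,0,0,0.69,12,0.23,-0.14,0,0,0,0.69,12,0.22,-0.16,0,0,0,0.69,12,0.21,-0.17,0,0,0,0.69,12,0.2,-0.19,0,0,0,0.69,12,0.18,-0.2,0,0,0,0.69,12,0.17,-0.21,0,0,0,0.69,12,0.15,-0.22,0,0,0,0.69,12,0.14,-0.23,0,0,0,0.68,12,0.12,-0.24,0,0,0,0.69,12,0.11,-0.25,0,0,0,0.68,12,0.09,-0.26,0,0,0,0.69,12,0.07,-0.26,0,0,0,0.68,12,0,0,0,0,0,0,12],
)

```text
t: 41.25
tool_pos: [0.4775, 0.3789, 0.1074]
tool_rot: [3.126, 0.296, -0.005]
contact_force: [-0.2, -0.6, -4.2]
opening: 0.0185
grip_force: 79.9
```

```bash
python3 - <<'E'
from h import *
o=ctrl.get_obs(); print(o['tool_pos'],o['contact_force'])
z=o['tool_pos'][2]-.0154
P=cloud(shot('scene'))-[.0008,.0017,0]
m=(P[...,2]>z+.001)&(P[...,2]<z+.016)&(np.hypot(P[...,0]-.478,P[...,1]-.36)<.2); q=P[m]
print(len(q),cv2.minAreaRect(q[:,:2].astype(np.float32)))
A=np.c_[q[:,:2]-q[:,:2].mean(0),np.ones(len(q))]; print('slopes',np.linalg.lstsq(A,q[:,2],rcond=None)[0])
T=(.4775,.379); a=-1.384
plan([(*T,.11,a,12),(*T,.03,a,12,.03),(*T,.0195,a,12,.006),('w',2,12)])
E
```

```text
[0.47754757 0.37891864 0.10743182] [-0.1725493  -0.55884391 -4.22929426]
3367 ((0.4796033203601837, 0.3586716651916504), (0.3117903769016266, 0.07976795732975006), 10.887222290039062)
slopes [-0.00391156 -0.00825221  0.09934208]
8
[0,-0.01,-0.04,0.02,0.03,0.02,12,0,0,0.44,0,0,0,12,0,0,0.45,0,0,0,12,0,0,0.44,0,0,0,12,0,0,0.09,0,0,0,12,0,0,0.09,0,0,0,12,0,0,0,0,0,0,12,0,0,0,0,0,0,12]
```

jog_arm(
  commands=[0,0,0.43,0,0,0,12,0,0,0.43,0,0,0,12,0,0,0.43,0,0,0,12,0,0,0.08,0,0,0,12,0,0,0.09,0,0,0,12,0,0,0,0,0,0,12,0,0,0,0,0,0,12],
)

```text
t: 42.18
tool_pos: [0.4795, 0.3794, 0.0237]
tool_rot: [-3.127, -0.293, -0.003]
contact_force: [-0.2, -0.2, -4.7]
opening: 0.0189
grip_force: 79.7
```

jog_arm(
  commands=[0,0,0.04,0,0,0,12,0,0,0.03,0,0,0,12,0,0,0,0,0,0,12,0,0,0,0,0,0,12],
)

```text
t: 42.68
tool_pos: [0.4792, 0.3792, 0.0194]
tool_rot: [-3.128, -0.293, -0.001]
contact_force: [-3.3, -1.9, 5.7]
opening: 0.0188
grip_force: 81.1
```

Seated on the tray floor. I release and retreat.

jog_arm(
  commands=[0,0,0,0,0,0,60,0,0,0,0,0,0,60,0,0,0,0,0,0,60,0,0,-0.2,0,0,0,60,0,0,-0.4,0,0,0,60,0,0,-0.6,0,0,0,60,0,0,-0.6,0,0,0,60,0,0,-0.6,0,0,0,60,0,0,-0.6,0,0,0,60,0,0,0,0,0,0,60],
)

```text
t: 43.92
tool_pos: [0.4809, 0.3803, 0.2039]
tool_rot: [-3.124, -0.293, -0.013]
contact_force: [0.6, -0.7, 0.4]
opening: 0.06
grip_force: 0.0
```

```bash
python3 - <<'E'
from h import *
s=shot('scene','scene6'); P=cloud(s)-[.0008,.0017,0]
print('rib',top_rect(P,(.479,.379),(.035,.054),.06,.09,.02)[:3])
m=(P[...,2]>.0085)&(P[...,2]<.0135)&(np.hypot(P[...,0]-.478,P[...,1]-.36)<.2)
print('plate z',np.percentile(P[m][:,2],[5,50,95]))
t=shot('top')
a=cv2.resize(t['image'][110:310,120:460,::-1],(560,330),interpolation=cv2.INTER_CUBIC)
c=cv2.resize(t['image'][140:190,205:325,::-1],(560,233),interpolation=cv2.INTER_CUBIC)
cv2.imwrite('pics/f6.png',np.vstack([a,c]))
E
```

```text
rib (array([0.4782, 0.3783, 0.184 ]), (0.0907, 0.0209), np.float64(0.186))
plate z [0.00983645 0.01174287 0.01315672]
```

View pics/f6.png

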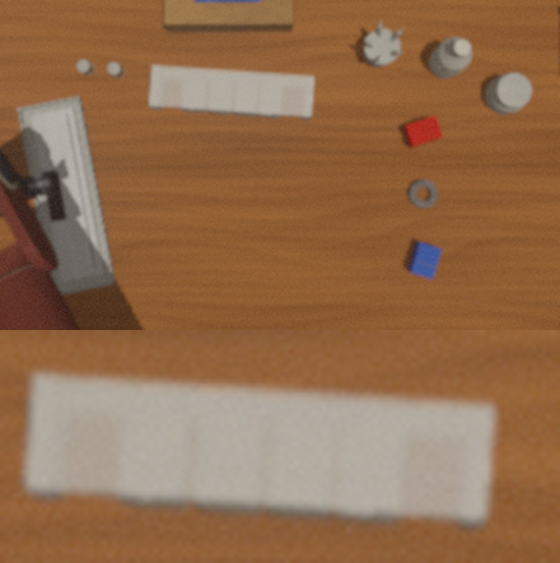

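The four cartons are in line at the bay front (lower crop, x 120–400), the straightedge lies flat in the tray, and the bystanders are where they were.

```bash
python3 -c "
from station import job; print(job.finish_job())"
```

```text
the job is handed in; nothing more can be done
None
```

I pushed all four cartons flush into the bay with the straightedge, laid it back flat in its tray, left the other things undisturbed and handed the job in at about 44 s; no verdict came back, and wall contact was judged from force, stalled motion and camera images.

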